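# Right the toppled cooker-cleaner bottle and open its safety cap

## Task

The orange bottle of rice-cooker cleaner has toppled on the showroom counter: stand it upright on the grey rubber mat. Then open its push-and-turn safety cap: press the cap down, keep it pressed while twisting it counter-clockwise (seen from above) until it comes free, and lift it off. Finish while still holding the cap in the gripper, level and straight above the open bottle with a clear gap of at least 5 cm between them, the bottle left standing on the mat and the cup and the phone left where they are.

Things in the scene. Friction and masses are not known exactly. Their poses are not given: they have to be found in the camera images.
- bottle: Orange square bottle, 54 x 54 mm, straight sides to 84 mm, cone shoulder (radius 26 to 21.5 mm) to 92 mm, hidden neck; 128 mm tall with cap, about 0.3 kg. Origin: centre of its base; z axis up through the cap; x, y square to the sides. Starts lying on one side, z level, cap end pointing away from the robot within 45 degrees of straight ahead, centre line 27 mm above the counter.
- cap: White round ribbed cap, red ring on top, 46 mm across, 28 mm tall, 30 g, a separate body locked on the bottle's neck. Origin: centre of its lower rim; z axis up through its top. Locked, the origin is 100 mm along the bottle's z axis and cap x is along bottle x. It must be pressed 5 to 8 mm towards the bottle while it turns; unpressed, a tooth blocks it.
- cap_top (a point): Centre of the cap's top, 28 mm above its rim. A spring pushes the cap up: about 3.5 N at first, 9 N when pressed 6 mm, solid stop at 8 mm. Turned counter-clockwise seen from above, 45 degrees frees it (stop at about 140 degrees; it will not turn clockwise); then it lifts straight off.
- neck (a point): Centre of the shoulder's top on the bottle's axis, 92 mm above its base, 8 mm below the locked cap's rim. From here the neck (up to 36 mm across) runs 22 mm up, inside the cap. Only friction with the mat keeps the bottle from turning with the cap; pressing down adds to it.
- mat: Grey rubber mat fixed to the counter, 200 x 200 mm, 4 mm thick. Origin at the centre of its underside, z up, x and y along its sides. A rice cooker (225 mm tall) stands fixed on the counter well to the robot's right, beyond y = -0.38 m.
- cup: Bystander: blue measuring cup, 68 mm across, 65 mm tall, loose, open side up. Origin at the centre of its base.
- phone: Bystander: red telephone lying flat, 145 (x) x 72 (y) x 9 mm, loose. Origin at the centre of its underside.

How it is judged:
By the outcome, as a careful person would: the job done as asked, in the order asked, and still so for the second after the job is handed in, while the arm keeps its last pose, push and grip.
It also fails if it takes over 58 s, if anything falls off the work surface, if the arm or the gripper's body presses on something with over 40 N, if the wrist force passes 120 N, or if a joint passes its speed limit or range.

## Robot

A 6-joint arm with a two-finger parallel gripper is mounted at the origin on the work surface. World frame = base frame: x ahead of the robot, y to its left, z up, the work surface at z = 0. Lengths are in m, angles in degrees, forces in N, time in s.
With the tool pointing down it reaches from about 0.4 to 0.825 m from the base axis. Payload 7 kg.
Tool frame: the origin (TCP) lies on the centre line of the jaws, within the pads' length; the fingertips stand 14 mm ahead of it and the grasp point (between the pads) lies 5 mm behind it; z points along the fingers, y is the line along which they close (so a half turn about z gives the same grasp; the last joint's range is limited). The gripper opens to 88 mm and grips with 3 to 60 N. Pads are 19 mm wide; open, the fingers measure 130 mm over their backs; the gripper's body (78 mm by 193 mm) begins 47 mm behind the grasp point.
Start: joints at [-48.696, 20.546, 0.682, 0, -70.136, -16.507], TCP at [0.283, -0.613, 0.219] pointing down, gripper open.
Joint ranges: [-176.03, 176.03], [-82.01, 121.73], [-58.28, 71.71], [-173.87, 95.51], [-174.79, -0.11], [-173.66, 173.66]. Speed limits (degrees/s): [136.94, 136.94, 172.46, 180, 180, 180].

## Interface

Orientations are given as [roll, pitch, yaw] about the fixed x, y, z axes, in that order (R = Rz(yaw) Ry(pitch) Rx(roll)).
In Python, from plant import r gives the robot as it stands.
- The arm moves only by the tool send_rows, never from a script. Its argument "steps" is a list of rows, each an object with "dp": the shift along the tool's x, y, z in mm, a list of three; "roll": the turn about the tool's z in rad; "jaw": the opening in per cent of the stroke, from 0 (shut) to 100 (fully open). In form: [{"dp": [tx, ty, tz], "roll": roll, "jaw": jaw}, ...]. A call has 1 to 5 rows; each row is the pose to reach, as a shift and turn from the pose commanded when the call began, along the tool's axes at that moment; what a row does not reach only later rows make up. A row lasts 1/8 s, in which the tool goes at most 62.5 mm and 10.7 degrees, less where a joint would pass 70% of its speed; a pose out of reach is approached as far as the arm can. A call with a gripper value outside its range is refused whole. The fingers move at their own pace and stop on an object; "newtons" is the grip in N (left out, the last holds). Time passes only in rows, so rows that repeat a pose let the fingers close. It gives the time, the measured TCP pose, the force, the opening and the grip force at its end, in the units of the state.
- r.get_state(): the state, without advancing time (a new reading comes with each control period).
- r.capture(name): name is "side" or "top" or "wrist"; returns a dict with "image" (420x560x3 uint8, blue, green, red), "K" (3x3 intrinsics, pixels), "rvec" (rotation vector, rad) and "tvec" (3), from world to camera coordinates, as OpenCV has them. Camera axes: x right, y down, z forward; pixel columns grow to the right and rows downward; lengths in m; the calibration is good to about 2 mm. A picture is of the moment at which its call begins. There is no depth.
- r.close_job(): hands the job in; it is judged then, once.
The state is a dict: "time_s": time; "joints": joint angles; "qd": joint speeds; "joint_torque": joint torques, N m; "tcp_pos": TCP position; "eef_rot": TCP orientation; "contact_force": force on the tool from outside, world axes, zero at the start; "moment": the same for the moment, N m; "gripper_width": finger opening in m; "gripper_force": force on a finger pad.
Only numpy, scipy, OpenCV 4.12 (cv2) and the standard library are available. Lean on these libraries where they do the work, as an engineer would, in place of code of your own. Each camera call takes 0.05 s, during which the arm holds its last target. There are 200 camera calls.

## Working session

There is one attempt and no reset: what is moved stays moved. The work goes in short steps, Python scripts to look and compute and a tool call to move; the robot and the scene stay as the last step left them, time stands still between calls to the robot, and variables do not carry over. Pictures are saved under pics/ and viewed, at most 10 in all, crops included, and the job is handed in when it is done.

Besides the shell and the picture viewer there is one more tool, called after "Emit:" by a JSON object that holds its "api" and its "payload". send_rows: Moves the arm, as the interface text tells. Its arguments: {"type":"object","properties":{"steps":{"type":"array","items":{"type":"object","properties":{"dp":{"type":"array","items":{"type":"number"}},"roll":{"type":"number"},"jaw":{"type":"number"}}}},"newtons":{"type":"number"}},"required":["steps"]}

```bash
mkdir -p pics; ls
cat > h.py <<'E'
import numpy as np, cv2
from plant import r
def cap(n):
    c=r.capture(n); return c
def ray(c,uv):
    R=cv2.Rodrigues(np.array(c["rvec"],float))[0]; t=np.array(c["tvec"],float).ravel()
    d=R.T@np.linalg.inv(np.array(c["K"]))@np.array([uv[0],uv[1],1.]); return -R.T@t,d/np.linalg.norm(d)
def onz(c,uv,z):
    o,d=ray(c,uv); return o+d*(z-o[2])/d[2]
E
python3 - <<'E'
from h import *
print(r.get_state())
a=cap("top");b=cap("side")
for n,c in(("top",a),("side",b)):
    print(n,ray(c,(280,210))); cv2.imwrite(f"pics/{n}0.png",c["image"])
E
```

```text
pics
{'time_s': 0.0, 'joints': array([-4.86949654e+01,  2.05903906e+01,  6.32480876e-01, -2.10774594e-02,
       -7.01359269e+01, -1.65077394e+01]), 'qd': array([-0.03292224,  0.05189029,  0.04523203, -0.00178861, -0.1112959 ,
        0.11280065]), 'joint_torque': array([-8.23904193e-04, -5.82716775e+01,  2.93055171e+01,  6.99745104e+00,
        6.75518837e-03, -1.47328960e-04]), 'tcp_pos': array([ 0.28286846, -0.61229936,  0.21782166]), 'eef_rot': array([ 1.79904401e+02, -7.66851901e-03, -1.55209877e+02]), 'contact_force': array([-1.12881264,  0.89241052, -0.14421585]), 'moment': array([-0.00982906,  0.00348639, -0.01939394]), 'gripper_force': 0.0, 'gripper_width': 0.08792209604606713}
top (array([ 0.50264486, -0.01414683,  0.87661292]), array([ 0.07230525,  0.02256644, -0.99712723]))
side (array([ 0.45600699, -0.63043363,  0.54312021]), array([ 0.11890514,  0.78842018, -0.60353557]))
```

View pics/top0.png

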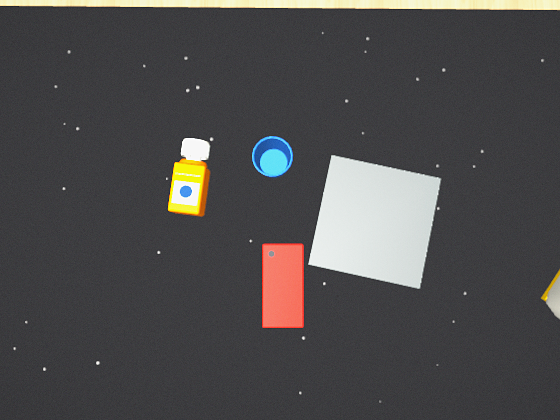

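View pics/side0.png

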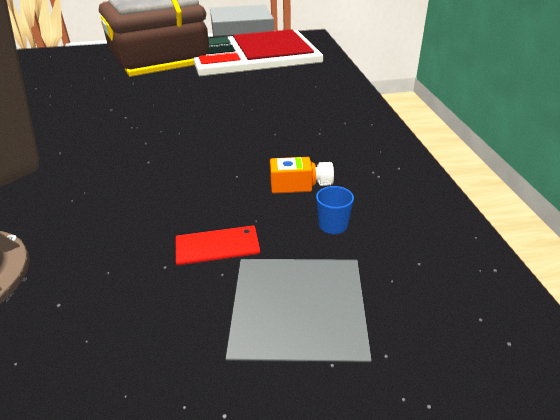

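Top view: the bottle lies at about (188,180) with its white cap at (196,149). The cup is at (272,157), the phone at (283,285) and the mat centre at (375,222). The side view agrees: bottle (292,175), cap (325,174), mat (300,310).

```bash
cat >> h.py <<'E'
def blob(m,near=None):
    m=cv2.morphologyEx(m.astype(np.uint8)*255,cv2.MORPH_OPEN,np.ones((2,2)))
    cs=cv2.findContours(m,cv2.RETR_EXTERNAL,cv2.CHAIN_APPROX_NONE)[0]
    return cv2.convexHull(max(cs,key=cv2.contourArea))
def cen(h):
    M=cv2.moments(h); return np.array([M["m10"]/M["m00"],M["m01"]/M["m00"]])
def hsv(c): return [x.astype(int) for x in cv2.split(cv2.cvtColor(c["image"],cv2.COLOR_BGR2HSV))]
def win(m,x0,x1,y0,y1):
    w=np.zeros_like(m); w[y0:y1,x0:x1]=m[y0:y1,x0:x1]; return w
def tri(a,ua,b,ub):
    o1,d1=ray(a,ua);o2,d2=ray(b,ub)
    s=np.linalg.lstsq(np.c_[d1,-d2],o2-o1,rcond=None)[0]
    return (o1+s[0]*d1+o2+s[1]*d2)/2, np.linalg.norm(o1+s[0]*d1-o2-s[1]*d2)
E
python3 - <<'E'
from h import *
a=cap("top");b=cap("side")
P={}
for n,c,w in(("top",a,(150,225,125,225)),("side",b,(262,340,150,200))):
    H,S,V=hsv(c)
    o=blob(win((H>5)&(H<30)&(S>150)&(V>100),*w)); k=blob(win((S<50)&(V>110),*((175,225,125,165) if n=="top" else (312,340,155,192))))
    P[n]=(cen(o),cen(k)); print(n,cen(o),cv2.boundingRect(o),cen(k),cv2.boundingRect(k))
for i,nm in enumerate(("body","cap")):
    print(nm,onz(a,P["top"][i],.027),onz(b,P["side"][i],.027),tri(a,P["top"][i],b,P["side"][i]))
q=[onz(a,P["top"][i],.027)[:2] for i in(0,1)]; w=[onz(b,P["side"][i],.027)[:2] for i in(0,1)]
for p in(q,w): d=p[1]-p[0]; print(np.linalg.norm(d),np.degrees(np.arctan2(d[1],d[0])))
H,S,V=hsv(a)
m=blob(win((S<50)&(V>110),300,450,145,300)); box=cv2.boxPoints(cv2.minAreaRect(m)); X=np.array([onz(a,p,.004) for p in box]); print("mat",X,X.mean(0))
for nm,mm,z in(("cup",(H>95)&(H<125)&(S>120)&(V>80),.065),("phone",((H<5)|(H>172))&(S>150)&(V>100),.009)):
    h=blob(mm); print(nm,onz(a,cen(h),z),cv2.boundingRect(h))
E
```

```text
top [190.90614273 188.63766938] (170, 159, 41, 59) [195.92622704 149.98494429] (182, 139, 29, 23)
side [293.15200617 175.30004409] (271, 157, 46, 37) [325.66158818 174.20590951] (317, 163, 18, 24)
body [0.59984186 0.15995218 0.027     ] [0.60387573 0.15483113 0.027     ] (array([0.6025827 , 0.16045112, 0.02330233]), np.float64(0.004646116925135448))
cap [0.66777676 0.15301303 0.027     ] [0.67020173 0.14551435 0.027     ] (array([0.67068062, 0.15388525, 0.02134666]), np.float64(0.0035945956757287532))
0.06828837715949686 -5.832196807831862
0.06697716065199817 -7.99598619796948
mat [[ 0.46820888 -0.04524688  0.004     ]
 [ 0.66530225 -0.08609198  0.004     ]
 [ 0.62408693 -0.28570498  0.004     ]
 [ 0.42882299 -0.24139873  0.004     ]] [ 0.54660526 -0.16461064  0.004     ]
cup [0.64943337 0.01687748 0.065     ] (253, 137, 41, 42)
phone [ 0.43308783 -0.00213204  0.009     ] (263, 244, 42, 85)
```

Emit:
{"api": "send_rows", "payload": {"steps": [{"dp":[0,0,-60],"roll":0,"jaw":100},{"dp":[0,0,-80],"roll":0,"jaw":100},{"dp":[-45,35,-80],"roll":0,"jaw":100},{"dp":[-90,70,-80],"roll":0,"jaw":100},{"dp":[-140,110,-80],"roll":0,"jaw":100}], "newtons": 20}}

```text
time_s: 0.82
tcp_pos: [0.3637, -0.4542, 0.2985]
eef_rot: [180.0, -0.0, -155.3]
contact_force: [1.1, -0.1, -0.5]
gripper_width: 0.0876
gripper_force: 0.0
```

Emit:
{"api": "send_rows", "payload": {"steps": [{"dp":[-48,37,0],"roll":0,"jaw":100},{"dp":[-96,74,0],"roll":0,"jaw":100},{"dp":[-144,111,0],"roll":0,"jaw":100},{"dp":[-192,148,0],"roll":0,"jaw":100},{"dp":[-240,185,0],"roll":0,"jaw":100}]}}

```text
time_s: 1.45
tcp_pos: [0.5041, -0.185, 0.299]
eef_rot: [-180.0, 0.0, -155.2]
contact_force: [1.2, -0.2, -0.6]
gripper_width: 0.0875
gripper_force: 0.0
```

Emit:
{"api": "send_rows", "payload": {"steps": [{"dp":[-48,37,0],"roll":0.12,"jaw":100},{"dp":[-96,74,0],"roll":0.25,"jaw":100},{"dp":[-144,111,0],"roll":0.38,"jaw":100},{"dp":[-192,148,0],"roll":0.5,"jaw":100},{"dp":[-240,185,0],"roll":0.564,"jaw":100}]}}

```text
time_s: 2.08
tcp_pos: [0.6444, 0.0836, 0.2988]
eef_rot: [180.0, 0.0, 172.3]
contact_force: [1.8, 0.5, -0.1]
gripper_width: 0.0873
gripper_force: 0.0
```

Run:
```python
from h import *
c=cap("wrist"); cv2.imwrite("pics/w1.png",c["image"]); print(ray(c,(280,210)), r.get_state()["tcp_pos"], r.get_state()["joints"].round(1))
```

```text
(array([0.57361635, 0.09372767, 0.46554606]), array([ 0.27234638, -0.04721795, -0.96104002])) [0.64709863 0.08900145 0.29702312] [  24.9   16.4    4.9   -0.   -78.5 -122.6]
```

View pics/w1.png

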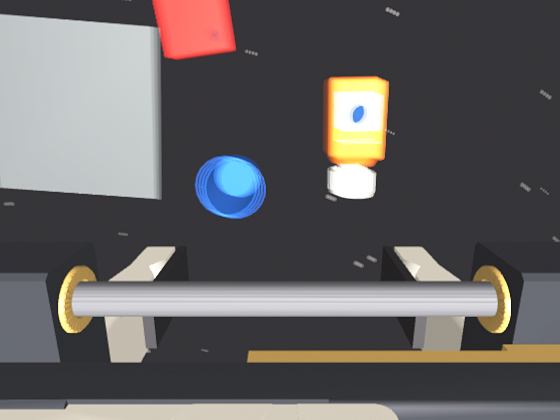

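The wrist view shows the bottle body at (356,118), its cap at (351,181) and the bottle nearly parallel to the tool's x axis. The cup is at (230,187), clear of the left finger.

Run:
```python
from h import *
c=cap("wrist");st=r.get_state()
H,S,V=hsv(c)
o=blob(win((H>5)&(H<30)&(S>150)&(V>100),310,400,65,180));k=blob(win((S<60)&(V>110),315,385,164,205))
A=onz(c,cen(o),.027);B=onz(c,cen(k),.027);d=B-A
print(cen(o),cen(k),A,B,np.linalg.norm(d),np.degrees(np.arctan2(d[1],d[0])),st["tcp_pos"],st["eef_rot"])
kb=cv2.boundingRect(k);print(kb,[onz(c,p,.027) for p in((kb[0],cen(k)[1]),(kb[0]+kb[2],cen(k)[1]))])
# far end of cap = image bottom
print("captop edge",onz(c,(cen(k)[0],kb[1]+kb[3]),.03))
```

```text
[346.08775348 117.13826947] [343.41020146 179.49164166] [0.60218522 0.16639527 0.027     ] [0.67294078 0.15679359 0.027     ] 0.07140407361545621 -7.727949947560992 [0.64546058 0.0863978  0.29662608] [-1.79972430e+02 -1.09434488e-01  1.72592998e+02]
(323, 165, 42, 31) [array([0.66972228, 0.13301427, 0.027     ]), array([0.67634576, 0.1819507 , 0.027     ])]
captop edge [0.69205559 0.15455865 0.03      ]
```

Emit:
{"api": "send_rows", "payload": {"steps": [{"dp":[-15,55,20],"jaw":100,"roll":0},{"dp":[-20,74,75],"jaw":100,"roll":0},{"dp":[-20,74,130],"jaw":100,"roll":0},{"dp":[-20,74,180],"jaw":100,"roll":0},{"dp":[-20,74,200],"jaw":100,"roll":0}]}}

```text
time_s: 2.8
tcp_pos: [0.6713, 0.1514, 0.0947]
eef_rot: [-179.8, -0.3, 172.5]
contact_force: [-0.1, 0.6, 0.3]
gripper_width: 0.0878
gripper_force: 0.0
```

Emit:
{"api": "send_rows", "payload": {"steps": [{"dp":[0,0,30],"jaw":100,"roll":0},{"dp":[0,0,60],"jaw":100,"roll":0},{"dp":[0,0,77],"jaw":100,"roll":0},{"dp":[0,0,77],"jaw":100,"roll":0}]}}

```text
time_s: 3.3
tcp_pos: [0.6727, 0.1519, 0.0205]
eef_rot: [-179.9, -0.1, 172.5]
contact_force: [-0.4, 0.2, 0.8]
gripper_width: 0.0875
gripper_force: 0.0
```

Run:
```python
from h import *
c=cap("top"); i=c["image"][90:250,120:320]; w=cap("wrist")["image"]
cv2.imwrite("pics/t2.png",np.hstack([cv2.resize(i,(400,320)),cv2.resize(w,(400,320))])); print(r.get_state()["contact_force"])
```

```text
[-0.69511445  0.56977142  0.40769452]
```

View pics/t2.png

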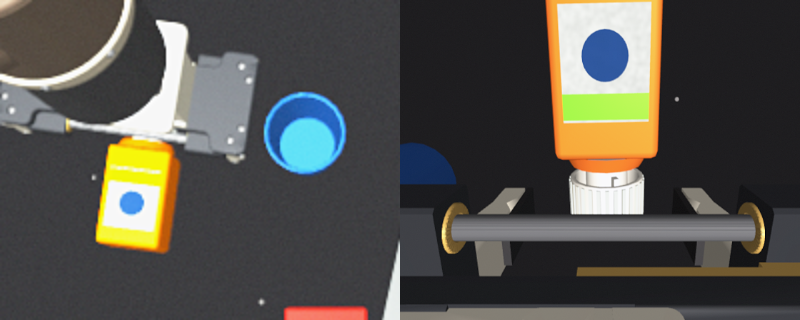

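The jaws straddle the cap: it shows at (607,195) in the right-hand wrist half, centred between the fingers. The cup is clear. I'll close on it.

Emit:
{"api": "send_rows", "payload": {"steps": [{"dp":[0,0,0],"jaw":30,"roll":0},{"dp":[0,0,0],"jaw":30,"roll":0},{"dp":[0,0,0],"jaw":30,"roll":0},{"dp":[0,0,0],"jaw":30,"roll":0},{"dp":[0,0,0],"jaw":30,"roll":0}], "newtons": 12}}

```text
time_s: 4.03
tcp_pos: [0.6736, 0.1525, 0.0219]
eef_rot: [180.0, 0.0, 172.5]
contact_force: [0.8, 0.4, -1.3]
gripper_width: 0.0434
gripper_force: 11.9
```

Emit:
{"api": "send_rows", "payload": {"steps": [{"dp":[5,0,-18],"jaw":30,"roll":0},{"dp":[14,0,-36],"jaw":30,"roll":0},{"dp":[25,0,-52],"jaw":30,"roll":0},{"dp":[38,0,-66],"jaw":30,"roll":0},{"dp":[54,0,-77],"jaw":30,"roll":0}]}}

```text
time_s: 4.65
tcp_pos: [0.6196, 0.1598, 0.1005]
eef_rot: [179.9, 0.1, 172.5]
contact_force: [1.2, -0.7, 0.6]
gripper_width: 0.0412
gripper_force: 11.7
```

Emit:
{"api": "send_rows", "payload": {"steps": [{"dp":[16,0,-9],"jaw":30,"roll":0},{"dp":[34,0,-16],"jaw":30,"roll":0},{"dp":[53,0,-19],"jaw":30,"roll":0},{"dp":[72,0,-20],"jaw":30,"roll":0},{"dp":[88,0,-20],"jaw":30,"roll":0}]}}

```text
time_s: 5.28
tcp_pos: [0.5309, 0.1711, 0.1185]
eef_rot: [-180.0, -0.0, 172.5]
contact_force: [0.4, 1.3, -3.7]
gripper_width: 0.0398
gripper_force: 11.3
```

Run:
```python
from h import *
c=cap("side"); i=c["image"][60:260,200:400]; w=cap("wrist")["image"]
cv2.imwrite("pics/s3.png",np.hstack([cv2.resize(i,(400,400)),cv2.resize(w,(400,400))])); print(r.get_state())
```

```text
{'time_s': 5.375, 'joints': array([ 3.79684092e+01,  1.46202929e+01, -2.20135190e+01, -5.84641156e-02,
       -5.34515538e+01, -1.35421221e+02]), 'qd': array([-1.00992057,  1.45502881,  2.45062972,  0.85864074, -0.17821187,
        1.25441839]), 'joint_torque': array([ -0.1092546 , -46.21734381,  24.09113646,   5.92821792,
        -0.07131999,  -0.23569046]), 'tcp_pos': array([0.53025688, 0.17091986, 0.11829316]), 'eef_rot': array([-1.79972114e+02, -9.33444903e-02,  1.72512315e+02]), 'contact_force': array([0.52837552, 0.67568343, 0.10321709]), 'moment': array([ 0.24747437,  0.04843302, -0.03558518]), 'gripper_force': 11.410691844066605, 'gripper_width': 0.03944289987427543}
```

View pics/s3.png

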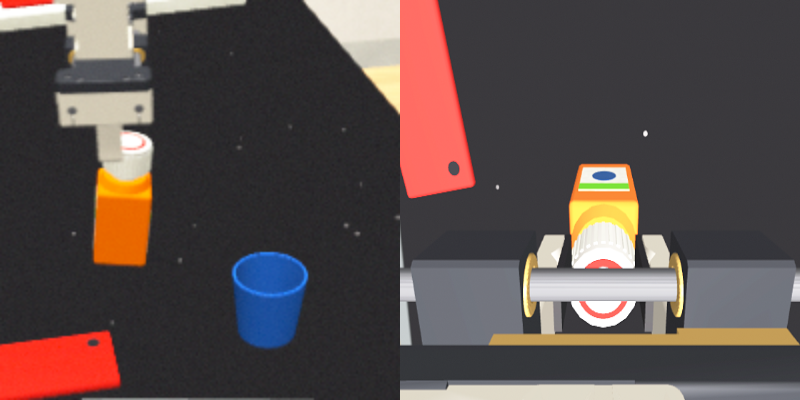

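The bottle is nearly upright on the counter (side crop: body (122,220), cap (130,150)). The pads have slid to the robot-side chord of the cap, so I'll open, let it settle and regrip on centre.

Emit:
{"api": "send_rows", "payload": {"steps": [{"dp":[0,0,0],"jaw":60,"roll":0},{"dp":[0,0,0],"jaw":80,"roll":0},{"dp":[0,0,0],"jaw":95,"roll":0},{"dp":[0,0,0],"jaw":95,"roll":0},{"dp":[0,0,0],"jaw":95,"roll":0}]}}

```text
time_s: 6.0
tcp_pos: [0.5327, 0.1709, 0.1187]
eef_rot: [-180.0, -0.0, 172.5]
contact_force: [0.1, 0.3, 0.4]
gripper_width: 0.0813
gripper_force: 0.0
```

```bash
cat >> h.py <<'E'
def pair(name):
    c=cap("side"); w=cap("wrist")
    cv2.imwrite(f"pics/{name}.png",np.hstack([cv2.resize(c["image"],(400,300)),cv2.resize(w["image"],(400,300))])); return c,w
E
python3 - <<'E'
from h import *
c,w=pair("s4"); t=cap("top"); st=r.get_state()
H,S,V=hsv(c); o=blob((H>5)&(H<30)&(S>150)&(V>100)&(np.arange(420)[:,None]>100)&(np.arange(560)[None]>200))
print("side body",cv2.boundingRect(o),[p for p in cv2.approxPolyDP(o,3,True).reshape(-1,2).tolist()])
H,S,V=hsv(w); red=blob(((H<6)|(H>172))&(S>120)&(V>100)&(np.arange(560)[None]>250)); print("ring wrist",cen(red),cv2.boundingRect(red),onz(w,cen(red),.128),st["tcp_pos"],st["contact_force"])
E
```

```text
side body (245, 147, 29, 48) [[271, 147], [272, 193], [248, 194], [245, 149]]
ring wrist [286.7824937  262.21769084] (252, 237, 72, 46) [0.53110968 0.17297447 0.128     ] [0.53268396 0.17096132 0.11876153] [0.44902258 0.07637599 0.32523944]
```

View pics/s4.png

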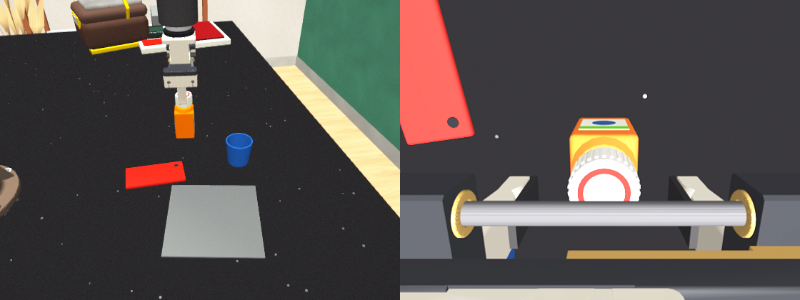

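Standing upright: the side view (left half) shows the body at (184,122), and the wrist view shows the ring at about (605,192), half hidden by the bar.

Run:
```python
from h import *
c=cap("side");w=cap("wrist")
print([onz(c,p,0) for p in((248,194),(272,193),(260,194))])
H,S,V=hsv(w); m=((H<6)|(H>172))&(S>120)&(V>100)&(np.arange(560)[None]>240); m=win(m,240,340,225,290)
ys,xs=np.nonzero(m); e=blob(m).reshape(-1,2)
e=e[e[:,1]<e[:,1].max()-4]   # outer edge above the bar
f=cv2.fitEllipse(e.astype(np.float32)); print(f,onz(w,f[0],.128)); print(onz(w,(288,271),.128))
# widest row
for y in range(240,284,6):
    q=xs[ys==y]; print(y,q.min(),q.max()) if len(q) else 0
```

```text
[array([0.50788274, 0.14541044, 0.        ]), array([0.55656092, 0.13917386, 0.        ]), array([0.53196143, 0.14053229, 0.        ])]
((286.18133544921875, 270.7085266113281), (68.72398376464844, 73.672119140625), 89.128662109375) [0.53519617 0.17222787 0.128     ]
[0.53544747 0.17302702 0.128     ]
240 267 303
246 259 312
252 254 316
258 251 319
264 249 321
270 249 322
276 249 321
```

Emit:
{"api": "send_rows", "payload": {"steps": [{"dp":[-3,0,5],"jaw":95,"roll":0},{"dp":[-3,0,5],"jaw":30,"roll":0},{"dp":[-3,0,5],"jaw":30,"roll":0},{"dp":[-3,0,5],"jaw":30,"roll":0},{"dp":[-3,0,5],"jaw":30,"roll":0}], "newtons": 40}}

```text
time_s: 6.88
tcp_pos: [0.5356, 0.1706, 0.1139]
eef_rot: [180.0, 0.0, 172.5]
contact_force: [0.5, 0.4, 0.1]
gripper_width: 0.0488
gripper_force: 0.0
```

Emit:
{"api": "send_rows", "payload": {"steps": [{"dp":[0,0,0],"jaw":30,"roll":0},{"dp":[0,0,-10],"jaw":30,"roll":0},{"dp":[0,0,-30],"jaw":30,"roll":0},{"dp":[0,0,-55],"jaw":30,"roll":0},{"dp":[0,0,-80],"jaw":30,"roll":0}]}}

```text
time_s: 7.5
tcp_pos: [0.5351, 0.1703, 0.1946]
eef_rot: [-180.0, -0.0, 172.5]
contact_force: [0.7, -0.3, -4.6]
gripper_width: 0.0434
gripper_force: 40.0
```

Emit:
{"api": "send_rows", "payload": {"steps": [{"dp":[-3,-20,0],"jaw":30,"roll":0},{"dp":[-10,-60,0],"jaw":30,"roll":0},{"dp":[-18,-105,0],"jaw":30,"roll":0},{"dp":[-25,-150,0],"jaw":30,"roll":0},{"dp":[-31,-190,0],"jaw":30,"roll":0}]}}

```text
time_s: 8.12
tcp_pos: [0.54, -0.0243, 0.1927]
eef_rot: [-180.0, -0.1, 172.4]
contact_force: [0.4, 0.5, -4.3]
gripper_width: 0.0436
gripper_force: 40.0
```

Emit:
{"api": "send_rows", "payload": {"steps": [{"dp":[-6,-40,0],"jaw":30,"roll":0},{"dp":[-13,-80,0],"jaw":30,"roll":0},{"dp":[-18,-115,0],"jaw":30,"roll":0},{"dp":[-22,-135,0],"jaw":30,"roll":0},{"dp":[-23,-143,0],"jaw":30,"roll":0}]}}

```text
time_s: 8.75
tcp_pos: [0.5442, -0.1683, 0.1925]
eef_rot: [-180.0, -0.1, 172.4]
contact_force: [0.2, 0.4, -4.6]
gripper_width: 0.0433
gripper_force: 40.0
```

Emit:
{"api": "send_rows", "payload": {"steps": [{"dp":[0,0,15],"jaw":30,"roll":0},{"dp":[0,0,35],"jaw":30,"roll":0},{"dp":[0,0,50],"jaw":30,"roll":0},{"dp":[0,0,60],"jaw":30,"roll":0},{"dp":[0,0,67],"jaw":30,"roll":0}]}}

```text
time_s: 9.38
tcp_pos: [0.5456, -0.1663, 0.1261]
eef_rot: [-180.0, -0.0, 172.5]
contact_force: [0.2, 0.5, -2.9]
gripper_width: 0.0437
gripper_force: 40.0
```

Run:
```python
from h import *
c,w=pair("s5"); cv2.imwrite("pics/s5.png",np.hstack([c["image"][130:370,200:420],cv2.resize(w["image"],(320,240))])); print(r.get_state())
```

```text
{'time_s': 9.475, 'joints': array([ 2.68317390e+00,  1.52732388e+01, -1.99236337e+01, -7.50387352e-03,
       -5.48582069e+01, -1.00182287e+02]), 'qd': array([-0.12869578, -0.72880941,  0.97709461,  0.35754162, -0.86002488,
        0.02853579]), 'joint_torque': array([ 6.95633423e-02, -4.87981546e+01,  2.66849077e+01,  6.62427664e+00,
        1.33528090e-01, -2.89150994e-04]), 'tcp_pos': array([ 0.54532071, -0.16641297,  0.12607714]), 'eef_rot': array([-1.79996298e+02, -5.52961826e-02,  1.72496563e+02]), 'contact_force': array([-0.18351136, -0.96970363, -3.26471275]), 'moment': array([-0.023266  , -0.02346771, -0.03276809]), 'gripper_force': 39.993035439401865, 'gripper_width': 0.04329064354324102}
```

View pics/s5.png

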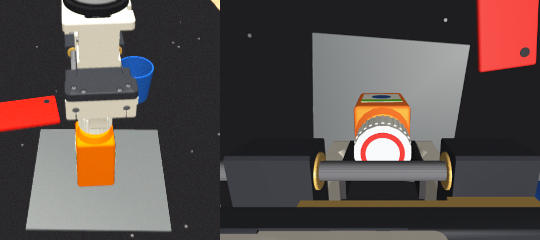

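The bottle hangs upright over the mat (side crop: body (95,158), inside the mat outline). Next I'll lower it to contact, watching the force.

Emit:
{"api": "send_rows", "payload": {"steps": [{"dp":[0,0,4],"jaw":30,"roll":0},{"dp":[0,0,7],"jaw":30,"roll":0},{"dp":[0,0,9],"jaw":30,"roll":0},{"dp":[0,0,9],"jaw":30,"roll":0}], "newtons": 50}}

```text
time_s: 9.98
tcp_pos: [0.546, -0.1669, 0.1184]
eef_rot: [-180.0, 0.1, 172.5]
contact_force: [-0.9, -0.0, 0.7]
gripper_width: 0.0433
gripper_force: 50.0
```

Emit:
{"api": "send_rows", "payload": {"steps": [{"dp":[0,0,2],"jaw":30,"roll":0},{"dp":[0,0,4],"jaw":30,"roll":0},{"dp":[0,0,4],"jaw":30,"roll":0}]}}

```text
time_s: 10.35
tcp_pos: [0.5461, -0.167, 0.1146]
eef_rot: [-180.0, 0.1, 172.5]
contact_force: [-1.7, -3.0, 7.0]
gripper_width: 0.0436
gripper_force: 50.0
```

Run:
```python
from h import *
w=cap("wrist"); st=r.get_state()
H,S,V=hsv(w); m=((H<6)|(H>172))&(S>120)&(V>100); m=win(m,220,350,215,300)
e=blob(m).reshape(-1,2); e=e[e[:,1]<e[:,1].max()-4]
f=cv2.fitEllipse(e.astype(np.float32)); p=onz(w,f[0],.1285); print(f,p,st["tcp_pos"],st["contact_force"],st["moment"])
d=p-st["tcp_pos"]; y=np.radians(172.5); print("tool off",d[0]*np.cos(y)+d[1]*np.sin(y),d[0]*np.sin(y)-d[1]*np.cos(y))
```

```text
((285.01812744140625, 269.1923522949219), (71.45668029785156, 76.90314483642578), 89.19999694824219) [ 0.54563263 -0.16589453  0.1285    ] [ 0.54612953 -0.16702689  0.11460713] [-1.65258225 -2.00777141  7.477549  ] [-0.78920354  0.60859847 -0.01844316]
tool off 0.0006404434930455632 0.0010578108784694024
```

The cap is centred in the jaws. Now press and twist.

Emit:
{"api": "send_rows", "payload": {"steps": [{"dp":[0,0,2],"jaw":30,"roll":0},{"dp":[0,0,3],"jaw":30,"roll":0},{"dp":[0,0,3],"jaw":30,"roll":0}]}}

```text
time_s: 10.78
tcp_pos: [0.5463, -0.1672, 0.112]
eef_rot: [-180.0, 0.1, 172.5]
contact_force: [-1.8, -2.8, 9.0]
gripper_width: 0.0433
gripper_force: 50.0
```

Emit:
{"api": "send_rows", "payload": {"steps": [{"dp":[0,0,0],"jaw":30,"roll":-0.08},{"dp":[0,0,0],"jaw":30,"roll":-0.16},{"dp":[0,0,0],"jaw":30,"roll":-0.24},{"dp":[0,0,0],"jaw":30,"roll":-0.3},{"dp":[0,0,0],"jaw":30,"roll":-0.3}]}}

```text
time_s: 11.4
tcp_pos: [0.5461, -0.167, 0.1119]
eef_rot: [-179.9, 0.1, -170.3]
contact_force: [-2.2, -2.2, 8.3]
gripper_width: 0.0432
gripper_force: 50.0
```

Run:
```python
from h import *
c,w=pair("s6"); cv2.imwrite("pics/s6.png",np.hstack([cv2.resize(c["image"][200:360,210:390],(360,320)),cv2.resize(w["image"],(427,320))])); st=r.get_state(); print(st["tcp_pos"],st["eef_rot"],st["contact_force"],st["moment"])
```

```text
[ 0.54603409 -0.16702409  0.11187873] [-1.79944114e+02  6.48050958e-02 -1.70301281e+02] [-3.30943435 -0.99892455  8.82985952] [-0.60236974  0.92097423 -0.08021532]
```

View pics/s6.png

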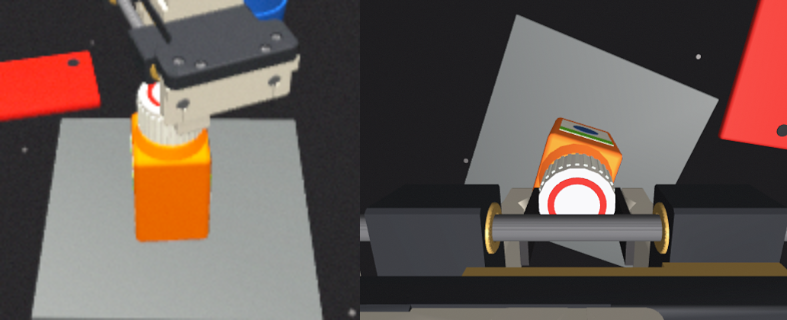

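The bottle kept its heading on the mat: in the wrist half at (578,150) it now looks turned against the gripper. So the cap is turning, and I'll continue to about 75°.

Emit:
{"api": "send_rows", "payload": {"steps": [{"dp":[0,0,0],"jaw":30,"roll":-0.1},{"dp":[0,0,0],"jaw":30,"roll":-0.2},{"dp":[0,0,0],"jaw":30,"roll":-0.3},{"dp":[0,0,0],"jaw":30,"roll":-0.4},{"dp":[0,0,0],"jaw":30,"roll":-0.5}]}}

```text
time_s: 12.12
tcp_pos: [0.546, -0.1666, 0.1118]
eef_rot: [-179.9, 0.0, -141.5]
contact_force: [-3.0, 0.9, 8.7]
gripper_width: 0.0431
gripper_force: 50.0
```

Emit:
{"api": "send_rows", "payload": {"steps": [{"dp":[0,0,0],"jaw":30,"roll":-0.1},{"dp":[0,0,0],"jaw":30,"roll":-0.2},{"dp":[0,0,0],"jaw":30,"roll":-0.3},{"dp":[0,0,0],"jaw":30,"roll":-0.4},{"dp":[0,0,0],"jaw":30,"roll":-0.5}]}}

```text
time_s: 12.75
tcp_pos: [0.546, -0.1667, 0.1118]
eef_rot: [-179.9, 0.0, -112.8]
contact_force: [-2.7, 0.5, 9.1]
gripper_width: 0.0431
gripper_force: 50.0
```

Emit:
{"api": "send_rows", "payload": {"steps": [{"dp":[0,0,0],"jaw":30,"roll":0},{"dp":[0,0,-2],"jaw":30,"roll":0},{"dp":[0,0,-4],"jaw":30,"roll":0},{"dp":[0,0,-7],"jaw":30,"roll":0},{"dp":[0,0,-10],"jaw":30,"roll":0}]}}

```text
time_s: 13.38
tcp_pos: [0.5453, -0.1665, 0.1206]
eef_rot: [180.0, 0.0, -113.0]
contact_force: [0.1, -0.3, -1.4]
gripper_width: 0.043
gripper_force: 50.0
```

Run:
```python
from h import *
c,w=pair("s7"); cv2.imwrite("pics/s7.png",np.hstack([cv2.resize(c["image"][200:360,210:390],(360,320)),cv2.resize(w["image"],(427,320))])); st=r.get_state(); print(st["tcp_pos"],st["eef_rot"],st["contact_force"],st["moment"])
```

```text
[ 0.54549749 -0.16656494  0.12072949] [ 1.79990200e+02  4.94950656e-03 -1.13039935e+02] [-0.58800842 -1.19344733  0.89906472] [-0.12380261  0.42382996  0.03658801]
```

View pics/s7.png

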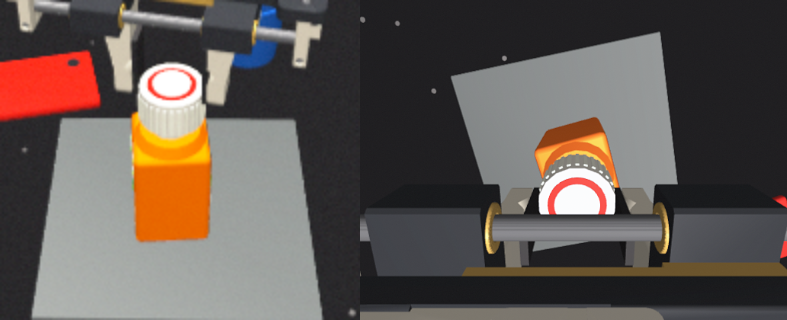

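The bottle's heading is unchanged and the wrist force is near zero, so the cap is free. Next I'll lift slowly.

Emit:
{"api": "send_rows", "payload": {"steps": [{"dp":[0,0,-3],"jaw":30,"roll":0},{"dp":[0,0,-6],"jaw":30,"roll":0},{"dp":[0,0,-9],"jaw":30,"roll":0},{"dp":[0,0,-12],"jaw":30,"roll":0},{"dp":[0,0,-12],"jaw":30,"roll":0}]}}

```text
time_s: 14.1
tcp_pos: [0.5461, -0.1666, 0.1333]
eef_rot: [-179.9, 0.0, -113.0]
contact_force: [-1.2, -0.7, -0.5]
gripper_width: 0.0429
gripper_force: 50.0
```

Emit:
{"api": "send_rows", "payload": {"steps": [{"dp":[0,0,-5],"jaw":30,"roll":0},{"dp":[0,0,-11],"jaw":30,"roll":0},{"dp":[0,0,-18],"jaw":30,"roll":0},{"dp":[0,0,-26],"jaw":30,"roll":0},{"dp":[0,0,-35],"jaw":30,"roll":0}]}}

```text
time_s: 14.72
tcp_pos: [0.5456, -0.1666, 0.1685]
eef_rot: [-180.0, 0.0, -113.0]
contact_force: [0.5, 0.2, -0.4]
gripper_width: 0.0434
gripper_force: 50.0
```

Emit:
{"api": "send_rows", "payload": {"steps": [{"dp":[0,0,-12],"jaw":30,"roll":0},{"dp":[0,0,-24],"jaw":30,"roll":0},{"dp":[0,0,-36],"jaw":30,"roll":0},{"dp":[0,0,-46],"jaw":30,"roll":0},{"dp":[0,0,-50],"jaw":30,"roll":0}]}}

```text
time_s: 15.35
tcp_pos: [0.5458, -0.1666, 0.2186]
eef_rot: [-179.9, 0.0, -113.0]
contact_force: [0.2, -0.9, -0.9]
gripper_width: 0.0432
gripper_force: 50.0
```

Run:
```python
from h import *
c,w=pair("s8"); t=cap("top"); cv2.imwrite("pics/s8.png",np.hstack([cv2.resize(c["image"][130:360,200:400],(348,400)),cv2.resize(w["image"],(452,400))])); st=r.get_state(); print(st["tcp_pos"],st["eef_rot"],st["contact_force"],st["gripper_width"])
H,S,V=hsv(c); o=blob((H>5)&(H<22)&(S>150)&(V>100)&(np.arange(420)[:,None]>200)&(np.arange(560)[None]>200)); print(cv2.boundingRect(o))
H,S,V=hsv(t)
for nm,mm,z in(("cup",(H>95)&(H<125)&(S>120)&(V>80),.065),("phone",((H<5)|(H>172))&(S>150)&(V>100),.009)):
    h=blob(mm); print(nm,onz(t,cen(h),z),cv2.boundingRect(h))
```

```text
[ 0.54550504 -0.16655428  0.21768754] [ 1.79994506e+02  5.62333640e-03 -1.13035369e+02] [ 0.21556217 -0.22546928 -0.74197316] 0.04351594199705747
(277, 256, 39, 66)Traceback (most recent call last):
  File "<stdin>", line 6, in <module>
  File "h.py", line 13, in blob
    return cv2.convexHull(max(cs,key=cv2.contourArea))
                          ~~~^^^^^^^^^^^^^^^^^^^^^^^^
ValueError: max() iterable argument is empty
```

View pics/s8.png

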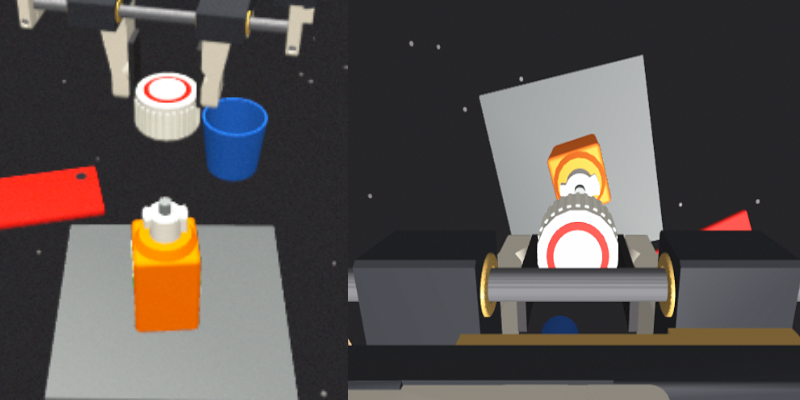

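The cap is held level straight above the open neck (side crop: cap (167,105), neck (165,218)), with a gap of roughly 8 cm. The bottle stands on the mat, and the cup and phone are in place.

```bash
python3 -c "
from plant import r
print(r.close_job())"
```

```text
the job is handed in; nothing more can be done
None
```

I've handed the job in: the bottle is standing open on the mat, and the gripper is holding the cap level about 8 cm straight above it. In the last picture the cup and phone looked undisturbed, but my check of their positions failed, so I didn't measure that.

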